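Push the regulator home into the corner stop

TASK

Push the square-based pressure regulator along the bench with the fingertips into the inside corner of the steel corner stop, so that it stands flat against both the long rail and the short rail. Only push it, keeping it standing on the bench and never lifting it, and leave the other parts on the bench where they are. Finish with the hand clear.

Things in the scene. Friction and masses are not known exactly. Their poses are not given: they have to be found in the camera images.
- regulator: Regulator to push: loose, about 0.55 kg, slides at under 10 N. Foot: plain aluminium block 90 x 90 mm, 30 mm high; on it a round 72 mm flange (42 to 52 mm up) and a black knob 32 mm across, top 74 mm up. Origin: centre of the underside; x, y square to the sides, z up. Starts in front of the long rail, right of the short one, turned at most 0.5 rad from square; any sides may meet the rails.
- stop: Fixed L-shaped stop of dark steel, rails 14 mm thick, 20 mm high. Origin: its inside corner, on the bench. x points away from the robot (within 0.2 rad), y to the left. Long rail: inner face is the plane x = 0, 320 mm long along -y. Short rail: inner face is the plane y = 0, 100 mm long along -x. Fully home, the regulator's centre is at x = -45, y = -45 mm in this frame.
- round_regulator: Bystander, to be left alone: a similar regulator on a ROUND foot, 84 mm across and 30 mm high, 74 mm tall, to the right. Origin: centre of the underside.
- gauge: Bystander: round black pressure gauge lying on its back, dial up, 80 mm across, 35 mm high, its brass stem (20 mm thick) ending 60 mm from the origin along -x. Origin: centre of the underside.
- gate_valve: Bystander: small valve with a blue handwheel on top, 80 mm long, 70 mm across the wheel, 67 mm high. Origin: centre of the underside.
- carton: Bystander: cardboard carton 130 (x) x 85 (y) x 70 mm high. Origin: centre of the underside.
- fitting: Bystander: small upright brass fitting, 26 mm across, 44 mm high. Origin: centre of the underside.
- adaptor: Bystander: small upright steel pipe adaptor, 36 mm across, 38 mm high, beyond the corner of the stop. Origin: centre of the underside.
- wrench: Bystander: steel wrench 200 mm long lying flat beyond the long rail, along its own x. Origin: underside, near the middle.
Things that resemble listed ones, but are neither listed nor needed, are in the scene too. What is shaped like the regulator but pink or turquoise is not meant.

How it is judged:
By the outcome, as a careful person would: the job done as asked, in the order asked, and still so for the second after the job is handed in, with the robot touching nothing.
It also fails if it takes over 48 s, if anything falls off the work surface, if the arm or the gripper's body presses on something with over 40 N, if the wrist force passes 120 N, or if a joint passes its speed limit or range.

ROBOT

A 6-joint arm with a two-finger parallel gripper is mounted at the origin on the work surface. World frame = base frame: x ahead of the robot, y to its left, z up, the work surface at z = 0. Lengths are in mm, angles in rad, forces in N, time in s.
With the tool pointing down it reaches from about 325 to 900 mm from the base axis. Payload 3.5 kg.
Tool frame: the origin (TCP) lies at the very end of the fingers, on their centre line; the grasp point (between the pads) lies 19 mm behind it (r.pinch_z is the distance from the TCP to the grasp point, in mm); z points along the fingers, y is the line along which they close (so a half turn about z gives the same grasp; the last joint's range is limited). The gripper opens to 85 mm and grips with 20 to 120 N. Pads are 22 mm wide; open, the fingers measure 114 mm over their backs; the gripper's body (76 mm by 85 mm) begins 54 mm behind the grasp point. The pads swing forward as they close: fully open they stand 13 mm farther back than shut.
Start: joints at [-1.445, 0.276, -0.026, 1.268, 0, 1.467], TCP at [141.743, -608.712, 231.313] pointing down, gripper open.
Joint ranges: [-3.12, 3.12], [-0.85, 1.88], [-1.08, 1.24], [-1.95, 2.15], [-1.57, 1.53], [-3.14, 3.14]. Speed limits (rad/s): [2.57, 2.57, 3.14, 3.14, 3.14, 3.14].

INTERFACE

Orientations are given as a unit quaternion [w, x, y, z].
In Python, from rig import telemetry, eyes, r, search_frame, silhouettes gives the robot as it stands.
- The arm moves only by the tool apply_moves, never from a script. Its argument "moves" is a list of rows, each a list of 7 numbers: the shift along the world's x, y, z in m, then the turn, a rotation vector about the world's x, y, z in degrees, then the opening, from 0 (shut) to 1 (fully open). A call has 1 to 8 rows; each row is the pose to reach, as a shift and turn from the pose commanded when the call began; what a row does not reach only later rows make up. A row lasts 1/10 s, in which the tool goes at most 50 mm and 8.59 degrees, less where a joint would pass 70% of its speed; a pose out of reach is approached as far as the arm can. A call with a gripper value outside its range is refused whole. The fingers move at their own pace and stop on an object; "grip_force" is the grip in N (left out, the last holds). Time passes only in rows, so rows that repeat a pose let the fingers close. It gives the time, the measured TCP pose, the force, the opening and the grip force at its end, in the units of the state.
- telemetry.state(): the state, without advancing time (a new reading comes with each control period).
- eyes.capture(name): name is "scene" or "top"; returns a dict with "color" (420x560x3 uint8, red, green, blue), "mtx" (3x3 intrinsics, pixels), "k1" (the pictures are not rectified: a ray, as slopes to the right and down, at radius r is drawn at 1 + k1 r^2 times it, then the intrinsics apply), "T" (4x4, takes a point from camera to world coordinates). Camera axes: x right, y up, looking along -z (the intrinsics and any distortion apply to the point x, -y, -z); pixel columns grow to the right and rows downward; lengths in mm; the calibration is good to about 2 mm. A picture is of the moment at which its call begins. There is no depth.
- r.finish_job(): hands the job in; it is judged then, once.
Trained networks look in a picture, given as the dict that the camera call returned (one of the last four; its "shot" number tells which), for a name from the list of things; names that differ only in an ending like _2 or _b are one class to them, and where a whole thing is asked for, a point or a joint stands for the part that bears it (a point fixed in the world has none). Each returns a list of dicts, best first, with "score" (0 to 1); they miss things now and then, are a little off and sometimes report something else, mostly with a low value. They report only what shows in the picture. A call takes as long as a camera call. They do not tell look-alikes from the thing itself.
- search_frame(name, picture): "xy" ([column, row] in pixels, amid what is visible of it).
- silhouettes(name, picture): "mask" (420x560 bool, what is visible of it) and "xy" ([column, row] in pixels, amid what is visible of it).
The state is a dict: "t": time; "joint_pos": joint angles; "joint_velocities": joint speeds; "joint_torque": joint torques, N m; "ee_pos": TCP position; "tcp_rot": TCP orientation; "force": force on the tool from outside, world axes, zero at the start; "wrist_torque": the same for the moment, N m; "finger_gap": opening from 0.0 (shut) to 1.0 (fully open); "grasp_force": force on a finger pad.
Only numpy, scipy, OpenCV 4.12 (cv2) and the standard library are available. Lean on these libraries where they do the work, as an engineer would, in place of code of your own. Each camera call takes 0.05 s, during which the arm holds its last target. There are 200 camera calls.

## Working session

There is one attempt and no reset: what is moved stays moved. The work goes in short steps, Python scripts to look and compute and a tool call to move; the robot and the scene stay as the last step left them, time stands still between calls to the robot, and variables do not carry over. Pictures are saved under pics/ and viewed, at most 10 in all, crops included, and the job is handed in when it is done.

Besides the shell and the picture viewer there is one more tool, called after "Emit:" as name(argument=value, ...) on one line, values as JSON. apply_moves: Moves the arm, as the interface text tells. Its arguments: {"type":"object","properties":{"moves":{"type":"array","items":{"type":"array","items":{"type":"number"}}},"grip_force":{"type":"number"}},"required":["moves"]}

```bash
mkdir -p pics; cat > h.py <<'E'
import numpy as np, cv2
from rig import telemetry, eyes, r, search_frame, silhouettes
def ray(p,xy):
    xy=np.atleast_2d(np.array(xy,float)); K=np.array(p["mtx"]); 
    d=np.c_[(xy[:,0]-K[0,2])/K[0,0],(xy[:,1]-K[1,2])/K[1,1]]
    u=d.copy()
    for _ in range(20): u=d/(1+p["k1"]*(u**2).sum(1,keepdims=True))
    T=np.array(p["T"]); return T[:3,3], np.c_[u[:,0],-u[:,1],-np.ones(len(u))]@T[:3,:3].T
def at(p,xy,z):
    o,d=ray(p,xy); return o+d*((z-o[2])/d[:,2:3])
def proj(p,P):
    T=np.array(p["T"]);K=np.array(p["mtx"]);c=(np.atleast_2d(P)-T[:3,3])@T[:3,:3]
    s=np.c_[c[:,0]/-c[:,2],-c[:,1]/-c[:,2]]; s=s*(1+p["k1"]*(s**2).sum(1,keepdims=True))
    return np.c_[s[:,0]*K[0,0]+K[0,2],s[:,1]*K[1,1]+K[1,2]]
def save(p,n): cv2.imwrite("pics/"+n,cv2.cvtColor(p["color"],cv2.COLOR_RGB2BGR))
E
python3 - <<'E'
from h import *
np.set_printoptions(precision=1,suppress=True)
for n in("top","scene"):
    p=eyes.capture(n);save(p,n+"0.png");print(n,np.array(p["T"])[:3,3])
    for k in("regulator","stop","round_regulator","gauge","gate_valve","carton","fitting","adaptor","wrench"):
        for d in search_frame(k,p)[:4]: print(k,round(d["score"],2),np.array(d["xy"]),at(p,d["xy"],20)[0][:2])
print(telemetry.state())
E
```

```text
top [ 469.6   35.3 1263.1]
regulator 0.93 [336.2 297. ] [ 323.5 -139.6]
regulator 0.77 [402. 323.] [ 261.7 -311.3]
regulator 0.66 [300.4 240.6] [468.2 -42.5]
stop 0.76 [272.4 164.6] [667.7  36.7]
round_regulator 0.8 [396.6 224.7] [ 517.  -294.5]
gauge 0.61 [213.8 263. ] [403.3 183.7]
gauge 0.57 [151.4 167.2] [651.7 356.7]
gauge 0.23 [391.8 261. ] [ 421.4 -283.2]
carton 0.9 [132.7 242.7] [451.  397.8]
fitting 0.65 [391.4 260. ] [ 424.  -282.1]
adaptor 0.68 [215.9 133.2] [747.4 189.2]
wrench 0.75 [339.6 113.6] [ 808.8 -138.5]
scene [1023.7 -554.1  841.6]
regulator 0.76 [258.9 223. ] [479.2 -35.2]
regulator 0.63 [191.7 218.1] [ 331.9 -137.9]
regulator 0.58 [119.6 239.8] [ 248.1 -308.9]
stop 0.63 [330.1 255.9] [684.1  -2.1]
round_regulator 0.59 [190.4 300.3] [ 522.5 -305.9]
gauge 0.86 [291.7 172.4] [415.3 172.5]
gauge 0.47 [168.5 276.1] [ 432.8 -296.5]
gate_valve 0.91 [389.1 170.4] [627.7 365.3]
carton 0.58 [342.4 138.1] [431.2 405.4]
fitting 0.74 [165.5 274.9] [ 424.7 -299.1]
adaptor 0.71 [394.  227.2] [754.3 179.3]
wrench 0.63 [343.2 326.8] [ 819.4 -137. ]
{'t': 1.0, 'joint_pos': array([-1.4,  0.3, -0. ,  1.3, -0. ,  1.5]), 'joint_velocities': array([ 0.,  0.,  0.,  0., -0.,  0.]), 'joint_torque': array([ -0. , -44.6,  29.6,   0. ,  -0. ,   0. ]), 'ee_pos': array([ 141.7, -608.7,  231.3]), 'tcp_rot': array([-0. ,  1. ,  0.1, -0. ]), 'force': array([-0.2, -0.2,  0.1]), 'wrist_torque': array([ 0.,  0., -0.]), 'grasp_force': 0.0, 'finger_gap': 0.9996571640201284}
```

View pics/top0.png

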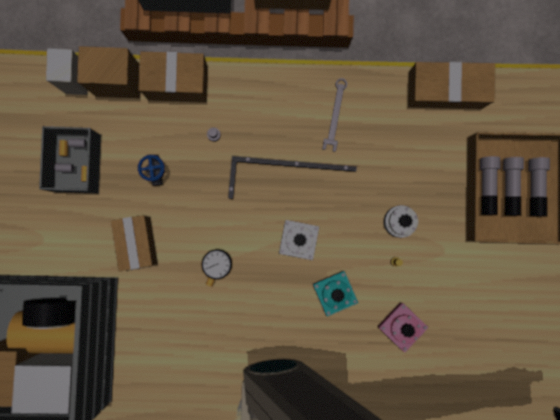

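View pics/scene0.png

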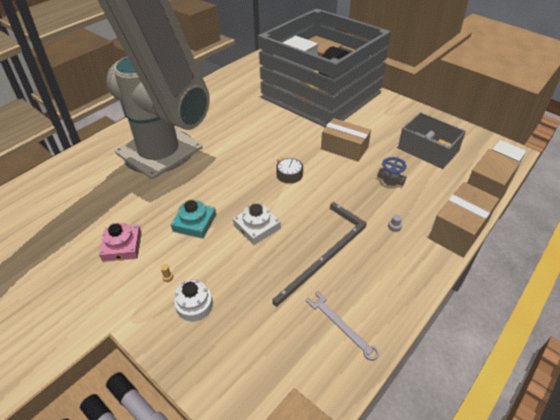

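The top view shows the square aluminium regulator at (300,240). Things that could be taken for it are the turquoise one at (336,295), the pink one at (403,326) and the round-foot one at (400,221). The corner of the stop is at (236,159). I choose (300,240) and will fit poses by silhouette and check them in a close crop.

```bash
cat > fit.py <<'E'
from h import *
from scipy.optimize import minimize
S=4
def hullmask(p,polys):
    m=np.zeros((420*2,560*2),np.uint8)
    for P in polys:
        q=cv2.convexHull(((proj(p,P)+.5)*2-.5).astype(np.float32))
        cv2.fillConvexPoly(m,np.round(q*16).astype(np.int32),1,shift=4)
    return cv2.resize(m*255,(560,420),interpolation=cv2.INTER_AREA)/255.
def box(x0,x1,y0,y1,z0,z1): return np.array([[x,y,z] for x in(x0,x1) for y in(y0,y1) for z in(z0,z1)],float)
def cyl(r,z0,z1): a=np.linspace(0,2*np.pi,32); return np.array([[r*np.cos(t),r*np.sin(t),z] for t in a for z in(z0,z1)])
REG=[box(-45,45,-45,45,0,30),cyl(36,42,52),cyl(16,30,74)]
STOP=[box(0,14,-320,14,0,20),box(-100,14,0,14,0,20)]
def tf(v,polys):
    c,s=np.cos(v[2]),np.sin(v[2]);R=np.array([[c,-s,0],[s,c,0],[0,0,1]])
    return [P@R.T+[v[0],v[1],0] for P in polys]
def fit(polys,views,v0):
    sc=np.array([1,1,.01])
    def cost(u):
        return sum(np.abs(hullmask(p,tf(u*sc,polys))-m).sum() for p,m in views)
    u0=np.array(v0)/sc; best=None
    for d in ([8,8,10],[-4,4,-6],[3,-3,3]):
        o=minimize(cost,u0,method="Nelder-Mead",options=dict(initial_simplex=np.vstack([u0]+[u0+np.eye(3)[i]*d[i] for i in range(3)]),xatol=.05,fatol=.1))
        u0=o.x
    return u0*sc,o.fun
def mask(name,p,xyz):
    q=proj(p,[xyz])[0]; L=[d for d in silhouettes(name,p) if np.hypot(*(np.array(d["xy"])-q))<25]
    return L[0]["mask"].astype(float) if L else None
def run(reg0,stop0,draw=None):
    T,Sc=eyes.capture("top"),eyes.capture("scene"); out={}
    for n,po,v0,c in(("regulator",REG,reg0,[reg0[0],reg0[1],30]),("stop",STOP,stop0,None)):
        if v0 is None or len(v0)<3: continue
        V=[]
        for p in(T,Sc):
            m=mask(n,p,c) if c else (lambda L:L[0]["mask"].astype(float) if L else None)(silhouettes(n,p))
            if m is not None: V.append((p,m))
        for lab,W in (("both",V),)+tuple((str(i),[w]) for i,w in enumerate(V)):
            v,f=fit(po,W,v0); print(n,lab,np.round(v,3),"cost",round(f),"area",[int(w[1].sum()) for w in W])
            if lab=="both": out[n]=v
    if draw:
        im=[]
        for p in(T,Sc):
            a=cv2.cvtColor(p["color"],cv2.COLOR_RGB2BGR); a=cv2.resize(a,None,fx=S,fy=S,interpolation=cv2.INTER_CUBIC)
            for n,po in(("regulator",REG),("stop",STOP)):
                if n in out:
                    for P in tf(out[n],po):
                        h=cv2.convexHull(((proj(p,P)+.5)*S-.5).astype(np.float32)).astype(int); cv2.polylines(a,[h],True,(0,255,0) if n=="stop" else (0,0,255),1)
            c=(proj(p,[(out["regulator"][0]+60,out["regulator"][1],20)])[0]*S).astype(int)
            x=max(0,c[0]-200);y=max(0,c[1]-290); im.append(a[y:y+580,x:x+400])
        cv2.imwrite("pics/"+draw,np.hstack(im))
    return out
E
python3 - <<'E'
from fit import *
run([468,-42,-0.1],[655,125,-0.1],"fit0.png")
E
```

```text
regulator both [ 4.71242e+02 -3.75380e+01 -1.74000e-01] cost 195 area [1177, 1181]
regulator 0 [ 4.71953e+02 -3.74200e+01 -1.59000e-01] cost 56 area [1177]
regulator 1 [ 4.67784e+02 -3.44440e+01 -1.64000e-01] cost 128 area [1181]
stop both [ 6.75174e+02  1.34075e+02 -5.50000e-02] cost 421 area [926, 1288]
stop 0 [ 6.75579e+02  1.33199e+02 -5.10000e-02] cost 202 area [926]
stop 1 [ 6.75041e+02  1.36631e+02 -5.90000e-02] cost 154 area [1288]
```

View pics/fit0.png

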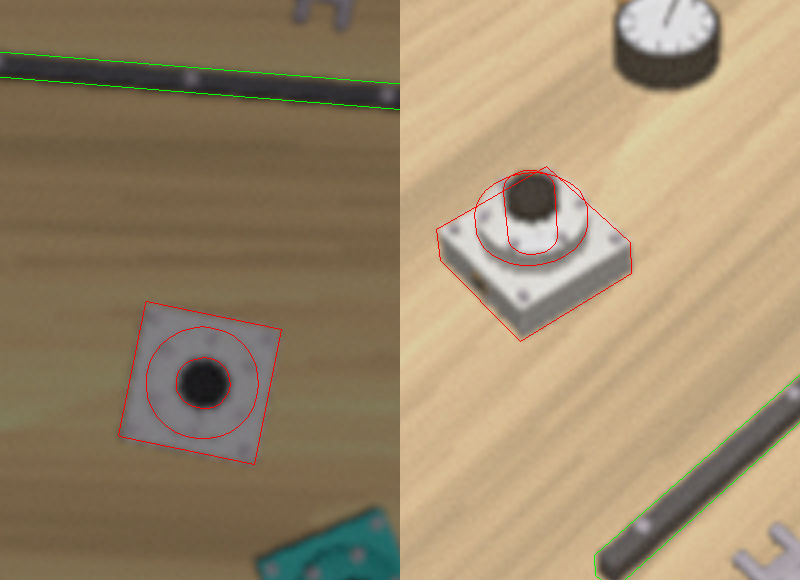

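The crop shows the square, plain aluminium regulator. The fitted outlines match it and the stop in both views. Poses are regulator (471,-37.5, -0.165) and stop corner (675,134, -0.054).

```bash
cat > st.py <<'E'
from h import *
from scipy.spatial.transform import Rotation as R
C=np.array([675.2,134.]);A=-0.054
def stop2w(x,y): c,s=np.cos(A),np.sin(A); return C+np.array([c*x-s*y,s*x+c*y])
def w2stop(p): c,s=np.cos(A),np.sin(A); d=np.array(p)[:2]-C; return np.array([c*d[0]+s*d[1],-s*d[0]+c*d[1]])
def show():
    s=telemetry.state();q=s["tcp_rot"];M=R.from_quat([q[1],q[2],q[3],q[0]]).as_matrix()
    print("t",s["t"],"p",np.round(s["ee_pos"],1),"stopframe",np.round(w2stop(s["ee_pos"]),1),"toolx yaw deg",np.degrees(np.arctan2(M[1,0],M[0,0])),"z",np.round(M[:,2],3),"j",np.round(s["joint_pos"],2),"F",np.round(s["force"],1),"gap",round(float(s["finger_gap"]),2))
E
python3 -c "
from st import *
show();print('want yaw',np.degrees(A),'start',stop2w(-272,-182),'end',stop2w(-101,-182))"
```

```text
t 1.3 p [ 141.8 -608.7  231.3] stopframe [-492.6 -770.4] toolx yaw deg 13.109853742413732 z [ 0.  0. -1.] j [-1.45  0.28 -0.03  1.27  0.    1.47] F [0.  0.6 0.5] gap 1.0
want yaw -3.093972093706445 start [393.77325535 -33.0538458 ] end [564.52399793 -42.28335873]
```

Emit:
apply_moves(moves=[[0.02,0.045,0,0,0,-2,0.5],[0.04,0.09,0,0,0,-4,0.5],[0.06,0.135,0,0,0,-6,0.5],[0.08,0.18,0,0,0,-8,0.5],[0.1,0.225,0,0,0,-10,0.5],[0.12,0.27,0,0,0,-12,0.5],[0.138,0.315,0,0,0,-14,0.5],[0.158,0.36,0,0,0,-16.2,0.5]])

```text
t: 2.1
ee_pos: [300.0, -247.0, 231.5]
tcp_rot: [0.0, 1.0, -0.028, 0.0]
force: [0.7, -0.6, 0.3]
finger_gap: 0.501
grasp_force: 0.0
```

Emit:
apply_moves(moves=[[0.02,0.045,-0.02,0,0,0,0.5],[0.04,0.09,-0.04,0,0,0,0.5],[0.06,0.135,-0.06,0,0,0,0.5],[0.08,0.175,-0.08,0,0,0,0.5],[0.094,0.216,-0.1,0,0,0,0.5],[0.094,0.216,-0.12,0,0,0,0.5],[0.094,0.216,-0.12,0,0,0,0.5],[0.094,0.216,-0.12,0,0,0,0.5]])

```text
t: 2.9
ee_pos: [393.4, -32.8, 111.4]
tcp_rot: [0.0, 1.0, -0.027, -0.001]
force: [-0.0, -0.6, 0.8]
finger_gap: 0.501
grasp_force: 0.0
```

```bash
python3 -c "
from st import *
show();p=eyes.capture('scene');a=cv2.cvtColor(p['color'],cv2.COLOR_RGB2BGR)[100:320,60:380];cv2.imwrite('pics/a.png',cv2.resize(a,None,fx=2.5,fy=2.5))"
```

```text
t 2.9 p [393.4 -32.8 111.4] stopframe [-272.4 -181.7] toolx yaw deg -3.071999041766227 z [-0.001 -0.    -1.   ] j [-0.25 -0.03 -0.65  0.95 -0.    2.95] F [-0.  -0.6  0.8] gap 0.5
```

View pics/a.png

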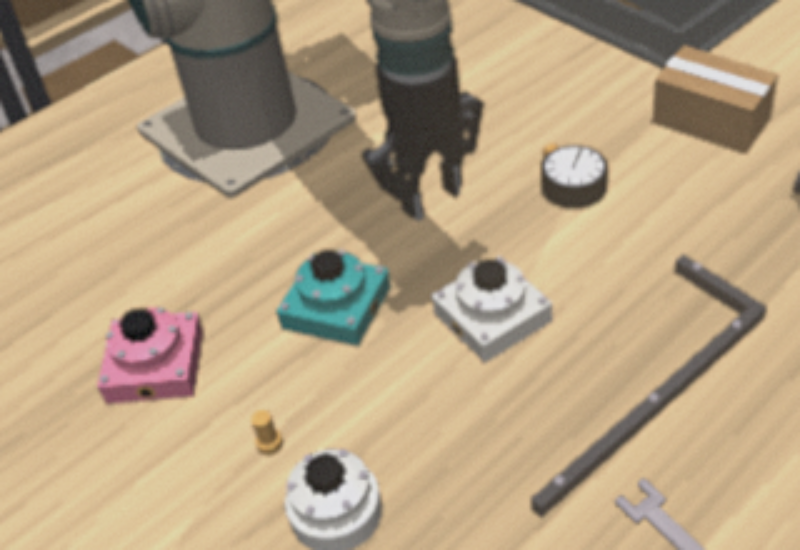

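The gripper hangs behind the regulator (at (490,305) in the crop), clear of the turquoise look-alike at (335,300). Joint 6 is near its limit, so I'll take the half-turn alternative.

Emit:
apply_moves(moves=[[0,0,0,0,0,7.5,0.5],[0,0,0,0,0,15,0.5],[0,0,0,0,0,22.5,0.5],[0,0,0,0,0,30,0.5],[0,0,0,0,0,37.5,0.5],[0,0,0,0,0,45,0.5],[0,0,0,0,0,52.5,0.5],[0,0,0,0,0,60,0.5]])

```text
t: 3.75
ee_pos: [395.0, -34.5, 113.1]
tcp_rot: [0.001, 0.879, 0.477, 0.001]
force: [-0.2, -0.5, -0.4]
finger_gap: 0.502
grasp_force: 0.0
```

Emit:
apply_moves(moves=[[0,0,0,0,0,7.5,0.5],[0,0,0,0,0,15,0.5],[0,0,0,0,0,22.5,0.5],[0,0,0,0,0,30,0.5],[0,0,0,0,0,37.5,0.5],[0,0,0,0,0,45,0.5],[0,0,0,0,0,52.5,0.5],[0,0,0,0,0,60,0.5]])

```text
t: 4.55
ee_pos: [394.9, -34.5, 113.1]
tcp_rot: [0.002, 0.522, 0.853, 0.0]
force: [0.9, -0.7, -0.1]
finger_gap: 0.501
grasp_force: 0.0
```

Emit:
apply_moves(moves=[[0,0,0,0,0,7.5,0.5],[0,0,0,0,0,15,0.5],[0,0,0,0,0,22.5,0.5],[0,0,0,0,0,30,0.5],[0,0,0,0,0,37.5,0.5],[0,0,0,0,0,45,0.5],[0,0,0,0,0,52.5,0.5],[0,0,0,0,0,60,0.5]])

```text
t: 5.35
ee_pos: [394.9, -34.5, 113.1]
tcp_rot: [0.002, 0.026, 1.0, -0.0]
force: [-0.1, -0.0, 0.2]
finger_gap: 0.499
grasp_force: 0.0
```

Emit:
apply_moves(moves=[[0,0,-0.03,0,0,0,0.5],[0,0,-0.06,0,0,0,0.5],[0,0,-0.08,0,0,0,0.5],[0,0,-0.09,0,0,0,0.5],[0,0,-0.097,0,0,0,0.5],[0,0,-0.097,0,0,0,0.5]])

```text
t: 5.95
ee_pos: [394.2, -33.4, 14.6]
tcp_rot: [0.0, 0.028, 1.0, -0.0]
force: [0.6, 0.1, 0.4]
finger_gap: 0.5
grasp_force: 0.0
```

```bash
python3 -c "
from st import *
show()"
```

```text
t 5.95 p [394.2 -33.4  14.6] stopframe [-271.6 -182.3] toolx yaw deg 176.83451602602412 z [ 0. -0. -1.] j [-0.25  0.12 -0.76  0.7  -0.   -0.19] F [0.6 0.1 0.4] gap 0.5
```

Emit:
apply_moves(moves=[[0.009,-0.0005,0,0,0,0,0.5],[0.018,-0.001,0,0,0,0,0.5],[0.027,-0.0015,0,0,0,0,0.5],[0.036,-0.002,0,0,0,0,0.5],[0.045,-0.0025,0,0,0,0,0.5],[0.054,-0.003,0,0,0,0,0.5],[0.063,-0.0035,0,0,0,0,0.5],[0.072,-0.004,0,0,0,0,0.5]])

```text
t: 6.75
ee_pos: [462.3, -35.9, 13.9]
tcp_rot: [-0.004, 0.027, 1.0, 0.0]
force: [-9.8, 0.2, 7.7]
finger_gap: 0.497
grasp_force: 4.6
```

```bash
python3 -c "
from st import *
show()
from fit import run
o=run([520,-40,-.054],None); print(w2stop(o['regulator']))"
```

```text
t 6.75 p [462.3 -35.9  13.9] stopframe [-203.4 -181.1] toolx yaw deg 176.94557585180718 z [-0.008  0.001 -1.   ] j [-0.22  0.23 -0.61  0.74 -0.   -0.16] F [-9.8  0.2  7.7] gap 0.5
regulator both [ 5.20292e+02 -3.33560e+01 -7.30000e-02] cost 58 area [1360]
regulator 0 [ 5.20292e+02 -3.33560e+01 -7.30000e-02] cost 58 area [1360]
[-145.64967138 -175.47319439]
```

Emit:
apply_moves(moves=[[0.009,-0.0005,0,0,0,0,0.5],[0.018,-0.001,0,0,0,0,0.5],[0.027,-0.0015,0,0,0,0,0.5],[0.036,-0.002,0,0,0,0,0.5],[0.045,-0.0025,0,0,0,0,0.5],[0.054,-0.003,0,0,0,0,0.5],[0.063,-0.0035,0,0,0,0,0.5],[0.072,-0.004,0,0,0,0,0.5]])

```text
t: 7.75
ee_pos: [538.5, -40.8, 14.2]
tcp_rot: [-0.0, 0.027, 1.0, -0.0]
force: [-2.8, 0.3, -1.2]
finger_gap: 0.503
grasp_force: 1.4
```

Emit:
apply_moves(moves=[[0.004,0,0,0,0,0,0.5],[0.008,0,0,0,0,0,0.5],[0.012,-0.0005,0,0,0,0,0.5],[0.016,-0.001,0,0,0,0,0.5],[0.018,-0.001,0,0,0,0,0.5],[0.02,-0.001,0,0,0,0,0.5]])

```text
t: 8.35
ee_pos: [556.8, -41.6, 14.5]
tcp_rot: [-0.001, 0.027, 1.0, -0.0]
force: [-7.1, -0.2, 5.3]
finger_gap: 0.501
grasp_force: 3.7
```

Emit:
apply_moves(moves=[[0.002,0,0,0,0,0,0.5],[0.004,0,0,0,0,0,0.5],[0.006,0,0,0,0,0,0.5]])

```text
t: 8.65
ee_pos: [562.3, -41.6, 14.5]
tcp_rot: [-0.001, 0.027, 1.0, -0.0]
force: [-6.5, 0.6, 3.9]
finger_gap: 0.503
grasp_force: 3.5
```

```bash
python3 -c "
from st import *
show()
from fit import run
o=run([620,-40,-.054],None); print(w2stop(o['regulator']))"
```

```text
t 8.65 p [562.3 -41.6  14.5] stopframe [-103.2 -181.5] toolx yaw deg 176.90361755483812 z [-0.003 -0.    -1.   ] j [-0.19  0.37 -0.4   0.8  -0.   -0.13] F [-6.5  0.6  3.9] gap 0.5
regulator both [ 6.17841e+02 -3.74410e+01 -8.00000e-02] cost 1136 area [246, 1376]
regulator 0 [ 6.21106e+02 -1.81200e+01 -2.18000e-01] cost 980 area [246]
regulator 1 [ 6.15069e+02 -3.62020e+01 -5.90000e-02] cost 141 area [1376]
[ -48.02213616 -174.28746969]
```

Emit:
apply_moves(moves=[[0.002,0,0,0,0,0,0.5],[0.004,0,0,0,0,0,0.5]])

```text
t: 9.05
ee_pos: [564.4, -41.6, 14.3]
tcp_rot: [-0.003, 0.027, 1.0, -0.0]
force: [-14.0, -0.2, 10.1]
finger_gap: 0.502
grasp_force: 6.9
```

Emit:
apply_moves(moves=[[0.002,0,0,0,0,0,0.5],[0.003,0,0,0,0,0,0.5]])

```text
t: 9.25
ee_pos: [564.4, -41.5, 14.0]
tcp_rot: [-0.006, 0.027, 1.0, -0.0]
force: [-18.9, -1.5, 14.1]
finger_gap: 0.501
grasp_force: 9.2
```

Emit:
apply_moves(moves=[[0.003,0,0,0,0,0,0.5],[0.003,0,0,0,0,0,0.5],[-0.006,0,0,0,0,0,0.5],[-0.02,0.001,0,0,0,0,0.5],[-0.025,0.001,0.03,0,0,0,0.5],[-0.025,0.001,0.07,0,0,0,0.5],[-0.025,0.001,0.11,0,0,0,0.5],[-0.025,0.001,0.11,0,0,0,0.5]])

```text
t: 10.05
ee_pos: [553.7, -42.1, 132.1]
tcp_rot: [0.009, 0.027, 1.0, -0.001]
force: [1.8, 0.1, 0.7]
finger_gap: 0.5
grasp_force: 0.0
```

Emit:
apply_moves(moves=[[0,-0.01,0,0,0,-7.5,0.5],[0.01,-0.02,0,0,0,-15,0.5],[0.02,-0.03,0,0,0,-22.5,0.5],[0.03,-0.04,0,0,0,-30,0.5],[0.04,-0.05,0,0,0,-37.5,0.5],[0.05,-0.06,0,0,0,-45,0.5],[0.06,-0.065,0,0,0,-52.5,0.5],[0.066,-0.07,0,0,0,-60,0.5]])

```text
t: 10.85
ee_pos: [614.8, -111.7, 124.8]
tcp_rot: [0.002, 0.526, 0.851, 0.001]
force: [-0.2, -0.3, -0.6]
finger_gap: 0.499
grasp_force: 0.0
```

Emit:
apply_moves(moves=[[0,0,0,0,0,-7.5,0.5],[0,0,0,0,0,-15,0.5],[0,0,0,0,0,-22.5,0.5],[0,0,0,0,0,-30,0.5],[0,0,0,0,0,-30,0.5]])

```text
t: 11.35
ee_pos: [613.6, -111.1, 124.7]
tcp_rot: [0.002, 0.726, 0.688, 0.001]
force: [0.9, -0.4, 0.6]
finger_gap: 0.501
grasp_force: 0.0
```

```bash
python3 -c "
from st import *
show();print('want',stop2w(-52,-248))
from fit import run
o=run([630,-38,-.054],[675,134,-.054],'b.png'); print(w2stop(o['regulator']))"
```

```text
t 11.35 p [ 613.6 -111.1  124.7] stopframe [ -48.3 -248.1] toolx yaw deg 86.91929511604769 z [ 0.004 -0.001 -1.   ] j [-0.28  0.34 -0.17  1.05  0.    1.34] F [ 0.9 -0.4  0.6] gap 0.5
want [ 609.89030514 -110.83186835]
regulator both [ 6.21137e+02 -4.03460e+01 -4.10000e-02] cost 421 area [1219, 1158]
regulator 0 [ 6.21147e+02 -4.14350e+01 -5.00000e-02] cost 45 area [1219]
regulator 1 [ 6.17632e+02 -3.67030e+01  7.70000e-02] cost 342 area [1158]
stop both [ 6.75072e+02  1.33571e+02 -5.40000e-02] cost 698 area [753, 1149]
stop 0 [ 6.75736e+02  1.33071e+02 -5.30000e-02] cost 359 area [753]
stop 1 [ 6.73664e+02  1.38262e+02 -5.20000e-02] cost 292 area [1149]
[ -44.57359797 -177.01012385]
```

View pics/b.png

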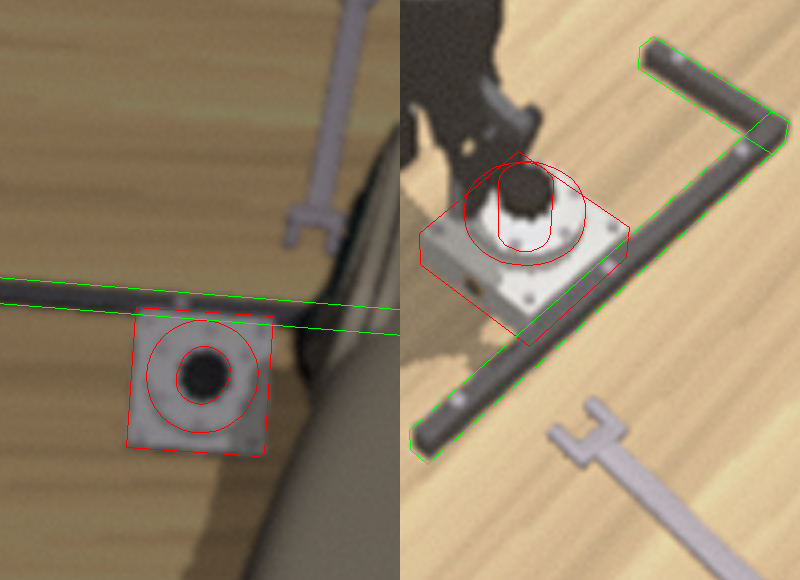

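The picture shows the regulator (top view, (200,380)) flat on the long rail. Next: lower beside its right face and push left.

Emit:
apply_moves(moves=[[-0.004,-0.002,-0.03,0,0,0,0.5],[-0.004,-0.002,-0.06,0,0,0,0.5],[-0.004,-0.002,-0.085,0,0,0,0.5],[-0.004,-0.002,-0.1,0,0,0,0.5],[-0.004,-0.002,-0.11,0,0,0,0.5],[-0.004,-0.002,-0.11,0,0,0,0.5]])

```text
t: 12.25
ee_pos: [607.0, -112.5, 13.2]
tcp_rot: [-0.001, 0.726, 0.688, -0.001]
force: [-0.1, -0.4, -0.1]
finger_gap: 0.499
grasp_force: 0.0
```

```bash
python3 -c "
from st import *
show()"
```

```text
t 12.25 p [ 607.  -112.5   13.2] stopframe [ -54.8 -249.8] toolx yaw deg 86.920611128258 z [-0.002  0.001 -1.   ] j [-0.29  0.45 -0.28  0.84  0.    1.34] F [-0.1 -0.4 -0.1] gap 0.5
```

Emit:
apply_moves(moves=[[0.0006,0.009,0,0,0,0,0.5],[0.0012,0.018,0,0,0,0,0.5],[0.0018,0.027,0,0,0,0,0.5],[0.0024,0.036,0,0,0,0,0.5],[0.003,0.045,0,0,0,0,0.5],[0.0036,0.054,0,0,0,0,0.5],[0.0042,0.063,0,0,0,0,0.5],[0.0048,0.072,0,0,0,0,0.5]])

```text
t: 13.05
ee_pos: [613.4, -41.9, 15.8]
tcp_rot: [0.002, 0.726, 0.687, -0.001]
force: [-1.8, -5.2, 2.8]
finger_gap: 0.5
grasp_force: 3.3
```

Emit:
apply_moves(moves=[[0.0006,0.009,0,0,0,0,0.5],[0.0012,0.018,0,0,0,0,0.5],[0.0018,0.027,0,0,0,0,0.5],[0.0024,0.036,0,0,0,0,0.5],[0.003,0.045,0,0,0,0,0.5],[0.0036,0.054,0,0,0,0,0.5],[0.004,0.058,0,0,0,0,0.5],[0.0044,0.062,0,0,0,0,0.5]])

```text
t: 13.85
ee_pos: [616.9, 19.5, 15.8]
tcp_rot: [0.003, 0.726, 0.687, -0.002]
force: [-2.8, -9.2, 4.9]
finger_gap: 0.504
grasp_force: 4.5
```

```bash
python3 -c "
from st import *
show()
from fit import run
o=run([628,72,-.054],None); print(w2stop(o['regulator']))"
```

```text
t 13.85 p [616.9  19.5  15.8] stopframe [ -52.  -117.5] toolx yaw deg 86.85711367435115 z [ 0.    -0.007 -1.   ] j [-0.07  0.45 -0.28  0.84 -0.01  1.56] F [-2.8 -9.2  4.9] gap 0.5
regulator both [ 6.29106e+02  7.54190e+01 -2.80000e-02] cost 1521 area [446, 635]
regulator 0 [ 6.29678e+02  7.54770e+01 -2.70000e-02] cost 787 area [446]
regulator 1 [ 6.28519e+02  7.76080e+01 -4.10000e-02] cost 730 area [635]
[-42.86471873 -60.98310174]
```

About 16 mm to go. I'll advance slowly and watch the force.

Emit:
apply_moves(moves=[[0.0002,0.003,0,0,0,0,0.5],[0.0004,0.006,0,0,0,0,0.5],[0.0006,0.009,0,0,0,0,0.5],[0.0008,0.012,0,0,0,0,0.5]])

```text
t: 14.45
ee_pos: [617.6, 31.1, 15.8]
tcp_rot: [0.003, 0.726, 0.687, -0.002]
force: [-2.4, -8.5, 3.8]
finger_gap: 0.497
grasp_force: 4.4
```

Emit:
apply_moves(moves=[[0.0001,0.002,0,0,0,0,0.5],[0.0002,0.004,0,0,0,0,0.5]])

```text
t: 14.65
ee_pos: [617.9, 35.1, 15.8]
tcp_rot: [0.003, 0.726, 0.687, -0.002]
force: [-2.5, -7.2, 4.4]
finger_gap: 0.499
grasp_force: 4.4
```

Emit:
apply_moves(moves=[[0.0001,0.001,0,0,0,0,0.5],[0.0002,0.002,0,0,0,0,0.5]])

```text
t: 14.85
ee_pos: [618.0, 37.1, 15.8]
tcp_rot: [0.003, 0.726, 0.687, -0.002]
force: [-3.6, -8.6, 4.6]
finger_gap: 0.501
grasp_force: 4.5
```

Emit:
apply_moves(moves=[[0.0001,0.001,0,0,0,0,0.5],[0.0002,0.002,0,0,0,0,0.5]])

```text
t: 15.05
ee_pos: [618.0, 37.5, 15.8]
tcp_rot: [0.004, 0.727, 0.687, -0.004]
force: [-3.8, -14.1, 5.7]
finger_gap: 0.497
grasp_force: 7.1
```

Emit:
apply_moves(moves=[[0,0.001,0,0,0,0,0.5],[0,0.002,0,0,0,0,0.5]])

```text
t: 15.25
ee_pos: [618.0, 37.6, 15.9]
tcp_rot: [0.005, 0.727, 0.687, -0.005]
force: [-5.0, -18.6, 5.6]
finger_gap: 0.503
grasp_force: 9.4
```

Emit:
apply_moves(moves=[[0,0.001,0,0,0,0,0.5],[0,0.002,0,0,0,0,0.5]])

```text
t: 15.45
ee_pos: [618.0, 37.6, 15.9]
tcp_rot: [0.007, 0.727, 0.686, -0.007]
force: [-4.3, -23.8, 5.5]
finger_gap: 0.501
grasp_force: 11.8
```

Against the short rail. Retreating to look.

Emit:
apply_moves(moves=[[0,-0.01,0,0,0,0,0.5],[-0.001,-0.025,0,0,0,0,0.5],[-0.001,-0.03,0.03,0,0,0,0.5],[-0.001,-0.03,0.07,0,0,0,0.5],[-0.01,-0.05,0.12,0,0,7,0.5],[-0.05,-0.06,0.13,0,0,15,0.5],[-0.09,-0.06,0.13,0,0,22,0.5],[-0.13,-0.06,0.13,0,0,30,0.5]])

```text
t: 16.25
ee_pos: [488.0, -14.7, 145.6]
tcp_rot: [0.001, 0.521, 0.854, 0.001]
force: [0.4, -0.8, 0.7]
finger_gap: 0.505
grasp_force: 0.0
```

Emit:
apply_moves(moves=[[-0.03,0,0,0,0,7.5,0.5],[-0.06,0,0,0,0,15,0.5],[-0.08,0,0,0,0,22.5,0.5],[-0.08,0.01,0,0,0,30,0.5],[-0.08,0.02,0,0,0,37.5,0.5],[-0.08,0.03,0,0,0,45,0.5],[-0.08,0.03,0,0,0,52.5,0.5],[-0.08,0.03,0,0,0,60,0.5]])

```text
t: 17.05
ee_pos: [408.3, 16.1, 144.5]
tcp_rot: [0.0, 0.024, 1.0, 0.001]
force: [-0.5, 0.5, 0.7]
finger_gap: 0.504
grasp_force: 0.0
```

```bash
python3 -c "
from st import *
show()
from fit import run
o=run([628,91,-.054],[675,134,-.054],'c.png'); print(w2stop(o['regulator']))"
```

```text
t 17.05 p [408.3  16.1 144.5] stopframe [-260.2 -132.1] toolx yaw deg 177.30277018565192 z [ 0.001  0.001 -1.   ] j [-0.12 -0.05 -0.58  1.03  0.   -0.07] F [-0.5  0.5  0.7] gap 0.5
regulator both [ 6.27348e+02  9.09160e+01 -1.00000e-02] cost 298 area [1145, 1184]
regulator 0 [ 6.2855e+02  8.8340e+01 -6.2000e-02] cost 95 area [1145]
regulator 1 [6.24697e+02 9.28790e+01 1.40000e-02] cost 154 area [1184]
stop both [ 6.75342e+02  1.34102e+02 -5.50000e-02] cost 641 area [913, 1037]
stop 0 [ 6.76319e+02  1.33344e+02 -5.80000e-02] cost 201 area [913]
stop 1 [ 6.75099e+02  1.38521e+02 -5.80000e-02] cost 410 area [1037]
[-45.45672133 -45.60409394]
```

View pics/c.png

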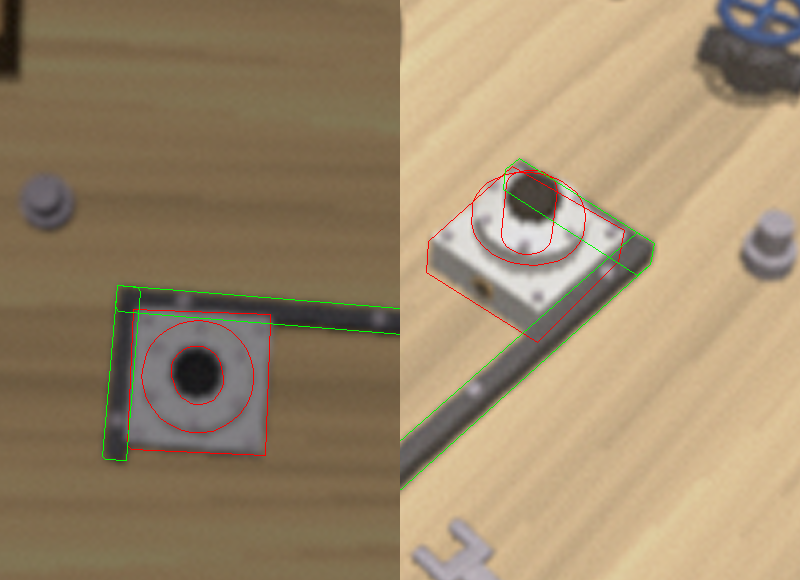

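The picture shows the regulator in the corner, flat on both rails (top view, centre about (200,375)). I'll add one light confirming press toward the long rail, since the sideways push could have left a small gap there.

Emit:
apply_moves(moves=[[0.034,0.018,0,0,0,-0.4,0.5],[0.067,0.036,0,0,0,-0.4,0.5],[0.1,0.054,-0.02,0,0,-0.4,0.5],[0.13,0.07,-0.05,0,0,-0.4,0.5],[0.134,0.072,-0.09,0,0,-0.4,0.5],[0.134,0.072,-0.12,0,0,-0.4,0.5],[0.134,0.072,-0.13,0,0,-0.4,0.5],[0.134,0.072,-0.13,0,0,-0.4,0.5]])

```text
t: 18.15
ee_pos: [540.5, 87.2, 12.7]
tcp_rot: [-0.002, 0.031, 1.0, -0.0]
force: [0.2, 0.0, 1.6]
finger_gap: 0.5
grasp_force: 0.0
```

Emit:
apply_moves(moves=[[0.006,0,0,0,0,0,0.5],[0.012,-0.0005,0,0,0,0,0.5],[0.018,-0.001,0,0,0,0,0.5],[0.022,-0.001,0,0,0,0,0.5],[0.025,-0.001,0,0,0,0,0.5]])

```text
t: 18.65
ee_pos: [568.6, 86.2, 15.1]
tcp_rot: [0.001, 0.031, 1.0, 0.0]
force: [0.3, -0.6, 0.2]
finger_gap: 0.505
grasp_force: 0.0
```

```bash
python3 -c "
from st import *
show()"
```

```text
t 18.65 p [568.6  86.2  15.1] stopframe [-103.8  -53.4] toolx yaw deg 176.49705549727386 z [ 0.002  0.    -1.   ] j [ 0.04  0.39 -0.38  0.8   0.    0.1 ] F [ 0.3 -0.6  0.2] gap 0.51
```

Emit:
apply_moves(moves=[[0.002,0,0,0,0,0.4,0.5],[0.004,0,0,0,0,0.4,0.5]])

```text
t: 18.85
ee_pos: [571.3, 86.3, 14.3]
tcp_rot: [-0.0, 0.027, 1.0, 0.0]
force: [0.3, 0.3, 0.2]
finger_gap: 0.503
grasp_force: 0.0
```

Emit:
apply_moves(moves=[[0.002,0,0,0,0,0,0.5],[0.004,0,0,0,0,0,0.5]])

```text
t: 19.05
ee_pos: [571.8, 86.1, 13.6]
tcp_rot: [-0.004, 0.027, 1.0, -0.0]
force: [-7.5, 0.4, 7.0]
finger_gap: 0.496
grasp_force: 4.5
```

Emit:
apply_moves(moves=[[0.002,0,0,0,0,0,0.5],[0.005,0,0,0,0,0,0.5],[0.006,0,0,0,0,0,0.5]])

```text
t: 19.35
ee_pos: [571.7, 86.0, 12.6]
tcp_rot: [-0.009, 0.027, 1.0, -0.001]
force: [-18.1, -1.2, 14.7]
finger_gap: 0.498
grasp_force: 9.2
```

Emit:
apply_moves(moves=[[-0.01,0,0,0,0,0,0.5],[-0.03,0.001,0,0,0,0,0.5],[-0.04,0.001,0.03,0,0,0,0.5],[-0.05,0,0.07,0,0,0,0.5],[-0.08,-0.02,0.11,0,0,0,0.5],[-0.12,-0.04,0.14,0,0,0,0.5],[-0.16,-0.07,0.14,0,0,0,0.5],[-0.16,-0.07,0.14,0,0,0,0.5]])

```text
t: 20.15
ee_pos: [417.7, 15.0, 154.9]
tcp_rot: [-0.0, 0.028, 1.0, -0.0]
force: [0.3, 0.3, -1.2]
finger_gap: 0.503
grasp_force: 0.0
```

```bash
python3 -c "
from st import *
show()
from fit import run
o=run([628,91,-.054],[675,134,-.054],'d.png'); print(w2stop(o['regulator']))"
```

```text
t 20.15 p [417.7  15.  154.9] stopframe [-250.7 -132.7] toolx yaw deg 176.7956568940051 z [-0.    -0.001 -1.   ] j [-0.12 -0.04 -0.55  1.06 -0.   -0.06] F [ 0.3  0.3 -1.2] gap 0.5
regulator both [ 6.28058e+02  9.18430e+01 -4.70000e-02] cost 273 area [1170, 1190]
regulator 0 [ 6.29142e+02  9.00710e+01 -5.60000e-02] cost 77 area [1170]
regulator 1 [ 6.26156e+02  9.42750e+01 -9.00000e-03] cost 157 area [1190]
stop both [ 6.75264e+02  1.36138e+02 -5.60000e-02] cost 635 area [864, 1141]
stop 0 [ 6.76605e+02  1.34351e+02 -6.00000e-02] cost 245 area [864]
stop 1 [ 6.74758e+02  1.36885e+02 -5.80000e-02] cost 346 area [1141]
[-44.79796041 -44.64047918]
```

View pics/d.png

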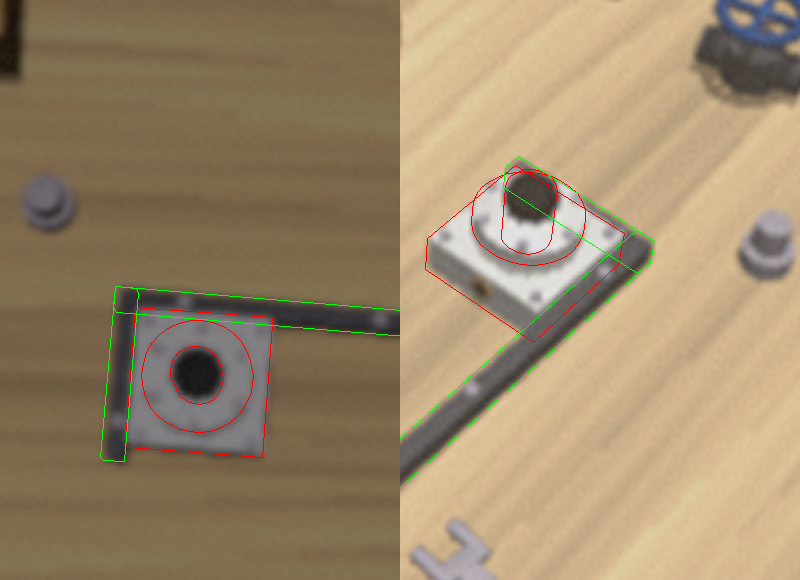

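The picture shows the regulator (top view, (200,375)) flush on both rails at about (-45,-45), with the adaptor and wrench undisturbed. The hand is clear, so I'm handing in.

```bash
python3 -c "
from rig import r
print(r.finish_job())"
```

```text
the job is handed in; nothing more can be done
None
```

The regulator now stands in the inside corner of the stop, flat against both rails to within the cameras' roughly 2 mm; it was only pushed, the hand is clear, and the job was handed in at about 20 s of the 48 s limit.

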